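# Close up a circuit-board test fixture and start it

## Task

With closed fingertips only, get the circuit-board tester going: first push the board carrier by its orange front plate along its channel until it is fully home, then push the raised lid right down shut by its yellow edge, and only then press the green start button fully down and let it come up again. Do not grasp or lift anything, and leave the solder spool, the flux bottle and the brush where they are.

Things in the scene. Friction and masses are not known exactly. Their poses are not given: they have to be found in the camera images.
- fixture: Grey and white board tester, fixed. Origin: on the bench, below the channel's centre line; +x runs along the channel the way the carrier is pushed home (away from the robot, within 0.3 rad), z up. Its base plate, 20 mm thick, spans x -220 to +100, y -78 to +78 mm. Channel floor z = 20 mm; side rails: inner faces y = +-62, tops z = 35 mm (white cheeks to z = 60 mm from x = -90 on).
- carrier: Loose board carrier lying in the channel (0.2 to 0.45 kg, slides with about 1 to 5 N): grey plate 160 (x) x 120 (y) x 12 mm with a green circuit board on it. Origin: centre of its underside; axes along the fixture's. Starts 40 to 80 mm short of home. When home its origin is at x = -50 mm in the fixture's frame. Must not be lifted.
- push_face (a point): Point on the outer face (to be pushed towards +x) of the carrier's orange front plate, 46 mm above the bench, mid-width. The plate is 116 mm wide (y), 12 mm thick (x) and stands from z = 20 to 61 mm above the bench. When home this point is at x = -130 mm in the fixture's frame.
- lid (a joint): Angle of the clear, aluminium-framed lid, rad: 0 = shut (level); starts at 0.75 to 1.1, free edge raised. Stiff hinge along the fixture's y: stays where it is left, about 2 to 4 N at the free edge pushes it down. Flat plate 150 mm from hinge to free edge, 150 wide, 8 thick; shut, its top is 68 mm above the bench and its free edge at x = -90 mm in the fixture's frame.
- channel_end (a point): Middle of the white stop face that ends the channel, 26 mm above the bench, at x = +30 mm, y = 0 in the fixture's frame (a white block 60 mm high stands behind it, to x = +100 mm). The carrier is home when its far edge touches this face; going on pushing meets a rigid stop.
- hinge_mid (a point): Middle of the lid's hinge axis, fixed, 64 mm above the bench, at x = +60 mm, y = 0 in the fixture's frame.
- lid_press (a point): Point on the lid's top (outer) surface in the middle of its 28 mm wide yellow strip, 136 mm from the hinge axis and 14 mm from the free edge; moves with the lid. The outer surface faces up and away from the robot while the lid is raised.
- start_box: Grey push-button box, fixed to the bench, 100 (x) x 70 (y) x 45 mm high, standing to the left or to the right of the tester. Origin: centre of its underside, z up.
- start (a joint): Travel of the green start button, m: 0 = up, 0.006 = fully down (5 N, springs back by itself). It is pressed straight down.
- start_top (a point): Centre of the top of the green start button (30 mm across), on the start box.
- spool: Bare metal solder spool standing upright, 58 mm across, 45 mm high, loose. Stands on the side of the tester that the start box leaves free. Origin: centre of its underside. Leave alone.
- flux: Flux bottle with a red cap, 44 mm across, 110 mm high, loose, upright. Origin: centre of its underside. Leave alone.
- brush: Brush lying on the bench, 160 mm long along its x, loose. Origin near its middle, at its underside. Leave alone.
Things that resemble listed ones, but are neither listed nor needed, are in the scene too. There is more than one size of the start_box; the job needs the largest.

How it is judged:
On the way, in this order (a step that is already met when the one before it is completed fails the run):
1. the carrier is pushed home while the lid is still up (x of push_face in the frame of fixture above -0.134 m and value of joint lid above 0.3 rad), for 0.2 s.
2. the lid is pushed shut over the home carrier (x of push_face in the frame of fixture above -0.134 m and value of joint lid below 0.05 rad), for 0.2 s.
3. the start button is pressed down (all of step 2 and value of joint start above 0.004 m), for 0.05 s.
At the end, for the whole second after the job is handed in: The carrier is home (within 4 mm of the end of the channel, flat in it, at rest), the lid is shut (under 0.05 rad), the start button has been pressed (at least 4 mm) after that and is up again, and spool, bottle and brush stand within 15 mm of where they were (all of step 2 and value of joint start below 0.002 m and linear speed of carrier below 0.02 m/s and z of carrier in the frame of fixture below 0.024 m and not (distance of spool from where it was at the start of the episode above 0.015 m) and not (distance of flux from where it was at the start of the episode above 0.015 m) and not (distance of brush from where it was at the start of the episode above 0.015 m) and angle between each of flux, spool's own z axis and vertical below 0.2 rad); the robot touches nothing.
It fails at once if the carrier is lifted or tipped in its channel (z of carrier in the frame of fixture above 0.032 m or angle between carrier's own z axis and vertical above 0.15 rad).
It fails at once if the start button is pressed while the lid is up (value of joint start above 0.003 m and value of joint lid above 0.06 rad).
It fails at once if the spool, the bottle or the brush is moved, lifted or knocked over (distance of any of spool, flux, brush from where it was at the start of the episode above 0.015 m or angle between any of flux, spool's own z axis and vertical above 0.3 rad).
It also fails if it takes over 59 s, if anything falls off the work surface, if the arm or the gripper's body presses on something with over 40 N, if the wrist force passes 120 N, or if a joint passes its speed limit or range.

## Robot

A 6-joint arm with a two-finger parallel gripper is mounted at the origin on the work surface. World frame = base frame: x ahead of the robot, y to its left, z up, the work surface at z = 0. Lengths are in m, angles in rad, forces in N, time in s.
With the tool pointing down it reaches from about 0.275 to 0.85 m from the base axis. Payload 5.2 kg.
Tool frame: the origin (TCP) lies midway between the tips of the shut fingers; the grasp point (between the pads) lies 19 mm behind it; z points along the fingers, y is the line along which they close (so a half turn about z gives the same grasp; the last joint's range is limited). The gripper opens to 85 mm and grips with 20 to 120 N. Pads are 22 mm wide; open, the fingers measure 114 mm over their backs; the gripper's body (76 mm by 85 mm) begins 54 mm behind the grasp point. The pads swing forward as they close: fully open they stand 13 mm farther back than shut.
Start: joints at [0.926, 0.259, 1.535, -0, 1.348, -0.203], TCP at [0.235, 0.497, 0.231] pointing down, gripper open.
Joint ranges: [-3.14, 3.14], [-0.91, 2.08], [0.19, 2.58], [-1.22, 4.36], [0.22, 2.71], [-3.12, 3.12]. Speed limits (rad/s): [2.57, 2.57, 3.14, 3.14, 3.14, 3.14].

## Interface

Orientations are given as [roll, pitch, yaw] about the fixed x, y, z axes, in that order (R = Rz(yaw) Ry(pitch) Rx(roll)).
In Python, from plant import robot gives the robot as it stands.
- The arm moves only by the shell command python3 -m creep 'ROWS'. ROWS is JSON, a list of rows, each a list of 5 numbers: the closure in counts, from 0 (fully open) to 255 (shut), then the shift along the tool's x, y, z in cm, then the turn about the tool's z in degrees. A call has 1 to 12 rows; each row is the pose to reach, as a shift and turn from the pose commanded when the call began, along the tool's axes at that moment; what a row does not reach only later rows make up. A row lasts 1/8 s, in which the tool goes at most 62.5 mm and 10.7 degrees, less where a joint would pass 70% of its speed; a pose out of reach is approached as far as the arm can. A call with a gripper value outside its range is refused whole. The fingers move at their own pace and stop on an object; the grip force is fixed at half the most. Time passes only in rows, so rows that repeat a pose let the fingers close. It gives the time, the measured TCP pose, the force, the opening and the grip force at its end, in the units of the state.
- robot.sense(): the state, without advancing time (a new reading comes with each control period).
- robot.capture(name): name is "scene" or "top" or "wrist"; returns a dict with "pixels" (384x512x3 uint8, red, green, blue), "fx", "fy", "cx", "cy" (pixels), "rvec" (rotation vector, rad) and "tvec" (3), from world to camera coordinates, as OpenCV has them; the wrist camera has in their place "T_tool_cam" (4x4, takes a point from camera to tool coordinates, whose origin is the TCP and whose axes are the flange's). Camera axes: x right, y down, z forward; pixel columns grow to the right and rows downward; lengths in m; the calibration is good to about 2 mm. A picture is of the moment at which its call begins: read the wrist's pose just before it. There is no depth.
- robot.finish_job(): hands the job in; it is judged then, once.
The state is a dict: "time": time; "qpos": joint angles; "dq": joint speeds; "joint_efforts": joint torques, N m; "ee_pos": TCP position; "ee_rot": TCP orientation; "wrist_force": force on the tool from outside, world axes, zero at the start; "ft_torque": the same for the moment, N m; "grip_width": opening from 0.0 (shut) to 1.0 (fully open); "finger_force": force on a finger pad.
Only numpy, scipy, OpenCV 4.12 (cv2) and the standard library are available. Lean on these libraries where they do the work, as an engineer would, in place of code of your own. Each camera call takes 0.05 s, during which the arm holds its last target. There are 200 camera calls.

## Working session

There is one attempt and no reset: what is moved stays moved. The work goes in short steps, Python scripts to look and compute and a shell command to move; the robot and the scene stay as the last step left them, time stands still between calls to the robot, and variables do not carry over. Pictures are saved under pics/ and viewed, at most 10 in all, crops included, and the job is handed in when it is done.

```bash
mkdir -p pics; ls
cat > h.py <<'E'
from plant import robot
import numpy as np, cv2
from scipy.spatial.transform import Rotation as R
def cap(n,f):
    c=robot.capture(n); cv2.imwrite('pics/'+f,c['pixels'][:,:,::-1]); np.save('pics/'+f+'.npy',c,allow_pickle=True); return c
def ray(c,u,v,z):
    Rm=cv2.Rodrigues(np.array(c['rvec'],float))[0]; t=np.array(c['tvec'],float).ravel()
    d=Rm.T@np.array([(u-c['cx'])/c['fx'],(v-c['cy'])/c['fy'],1]); o=-Rm.T@t
    return o+d*(z-o[2])/d[2]
def proj(c,P):
    return cv2.projectPoints(np.array(P,float).reshape(-1,1,3),np.array(c['rvec'],float),np.array(c['tvec'],float),np.array([[c['fx'],0,c['cx']],[0,c['fy'],c['cy']],[0,0,1.]]),None)[0].reshape(-1,2)
E
python3 - <<'E'
from h import *
s=robot.sense();print({k:np.round(v,3) for k,v in s.items()})
a=cap('top','top1.png');b=cap('scene','scene1.png')
for c in(a,b):
    print(c['fx'],c['cx'],c['cy'],np.round(-cv2.Rodrigues(np.array(c['rvec'],float))[0].T@np.array(c['tvec'],float).ravel(),3))
E
```

```text
pics
{'time': np.float64(0.0), 'qpos': array([ 0.926,  0.259,  1.536, -0.   ,  1.348, -0.203]), 'dq': array([-0.001,  0.001, -0.   ,  0.001,  0.001,  0.   ]), 'joint_efforts': array([ 1.0000e-03, -4.4604e+01, -2.9058e+01, -0.0000e+00,  1.2000e-02,
        0.0000e+00]), 'ee_pos': array([0.235, 0.497, 0.23 ]), 'ee_rot': array([-3.14, -0.  ,  2.7 ]), 'wrist_force': array([ 0.239, -0.436,  0.49 ]), 'ft_torque': array([ 0.025, -0.004, -0.03 ]), 'finger_force': np.float64(0.0), 'grip_width': np.float64(1.001)}
367.45341744923974 246.51998348783656 190.31173871664342 [0.516 0.041 0.77 ]
490.4432971707713 255.3220112482714 205.6273236993347 [ 1.222 -0.117  0.831]
```

View pics/top1.png

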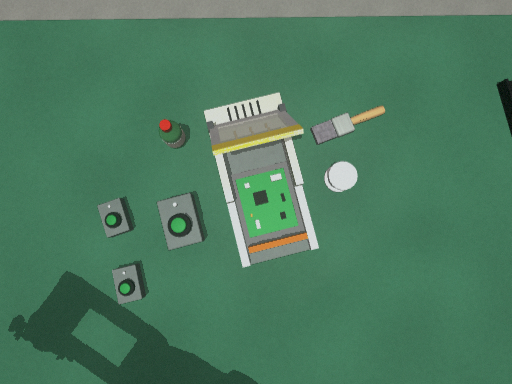

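View pics/scene1.png

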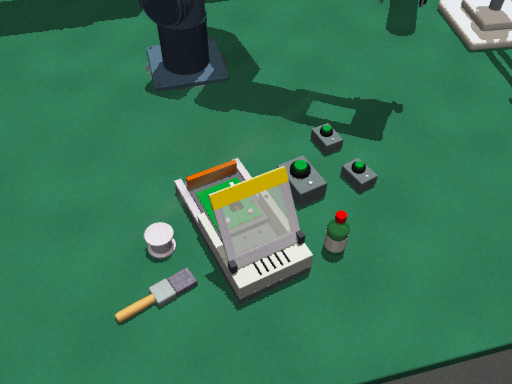

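The top view shows the fixture at about (262,180), yawed slightly, with the orange plate at (278,243) and the lid raised. The largest start box is at (180,222), on the left. The flux is at (172,133), the spool at (341,177) and the brush at (345,125). Next I'll enlarge the crop and fit the poses.

Run:
```python
import cv2
a=cv2.imread('pics/top1.png')[85:273,145:345]
cv2.imwrite('pics/crop1.png',cv2.resize(a,None,fx=3.19,fy=3.19,interpolation=cv2.INTER_CUBIC))
```

```text
(no output)
```

View pics/crop1.png

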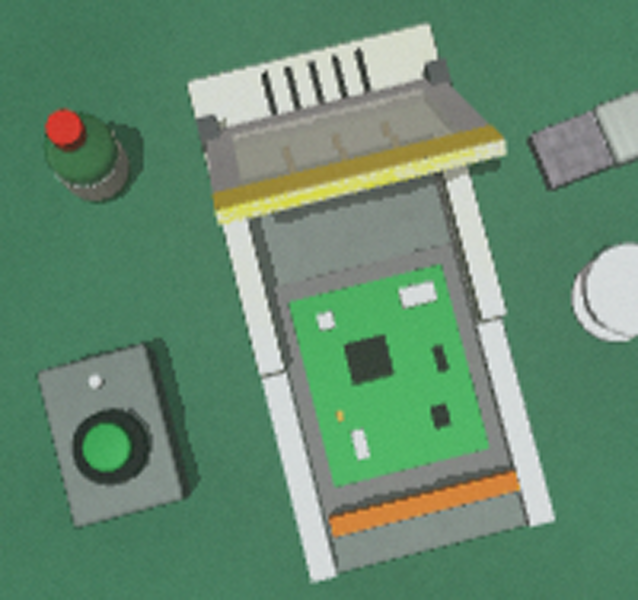

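```bash
cat > fit.py <<'E'
from h import *
from scipy.optimize import least_squares
c=np.load('pics/top1.png.npy',allow_pickle=True).item(); sc=np.load('pics/scene1.png.npy',allow_pickle=True).item()
f=lambda p:np.array([145+p[0]/3.19-.3,85+p[1]/3.19-.3])
L=[((-.22,.078,.035),(313,581)),((-.22,-.078,.035),(553,520)),((.1,.078,.06),(189,84)),((.1,-.078,.06),(430,24))]
def T(q,P): 
    x,y,a=q;P=np.array(P); return np.c_[x+P[:,0]*np.cos(a)-P[:,1]*np.sin(a),y+P[:,0]*np.sin(a)+P[:,1]*np.cos(a),P[:,2]]
r=least_squares(lambda q:(proj(c,T(q,[l[0] for l in L]))-[f(l[1]) for l in L]).ravel(),[.5,0,.2])
F=r.x;print('fix',F.round(4),'res',r.fun.round(1))
toF=lambda p:np.array([[np.cos(F[2]),np.sin(F[2])],[-np.sin(F[2]),np.cos(F[2])]])@(p[:2]-F[:2])
for p in((331,536),(520,490)): print('plate near top edge in fix',toF(ray(c,*f(p),.061)).round(4))
B=[((.05,.035,.045),(38,374)),((.05,-.035,.045),(147,342)),((-.05,-.035,.045),(184,498)),((-.05,.035,.045),(76,527))]
r=least_squares(lambda q:(proj(c,T(q,[l[0] for l in B]))-[f(l[1]) for l in B]).ravel(),[.45,.15,.2]);print('box',r.x.round(4),r.fun.round(1))
for z in(.05,.055,.06): print('button',z,ray(c,*f((106,447)),z).round(4),proj(sc,ray(c,*f((106,447)),z)).round(1))
# lid outer free edge ends
for th in np.arange(.7,1.15,.05):
    P=[(.06-d*np.cos(th)+.004*np.sin(th),y,.064+d*np.sin(th)+.004*np.cos(th)) for d in(.15,.122) for y in(.075,-.075)]
    print(round(th,2),proj(sc,T(F,P)).round(0).tolist(),((proj(c,T(F,P))-[145,85])*3.19).round(0).tolist())
print('objs spool',ray(c,145+610/3.19,85+292/3.19,.045).round(3),'flux',ray(c,145+65/3.19,85+128/3.19,.11).round(3),'brush tip',ray(c,312,135,.01).round(3))
a=cv2.imread('pics/scene1.png')[110:310,150:410]
cv2.imwrite('pics/crop2.png',cv2.resize(a,None,fx=3,fy=3,interpolation=cv2.INTER_CUBIC))
E
python3 fit.py
```

```text
fix [0.6685 0.0237 0.2313] res [-0.4  0.8  0.9  0.5 -0.5 -0.9  0.  -0.5]
plate near top edge in fix [-0.193   0.0592]
plate near top edge in fix [-0.194  -0.0575]
box [0.5295 0.1716 0.2488] [-0.4 -0.9 -0.2  0.   0.7  0.3 -0.2  0.6]
button 0.05 [0.522  0.1738 0.05  ] [[300.8 169.6]]
button 0.055 [0.5219 0.1729 0.055 ] [[300.6 168. ]]
button 0.06 [0.5219 0.172  0.06  ] [[300.3 166.5]]
0.7 [[274.0, 165.0], [201.0, 193.0], [279.0, 179.0], [207.0, 207.0]] [[236.0, 291.0], [514.0, 223.0], [230.0, 258.0], [499.0, 191.0]]
0.75 [[275.0, 165.0], [202.0, 193.0], [280.0, 179.0], [207.0, 207.0]] [[233.0, 280.0], [513.0, 211.0], [227.0, 249.0], [498.0, 182.0]]
0.8 [[277.0, 165.0], [203.0, 193.0], [281.0, 179.0], [208.0, 207.0]] [[230.0, 269.0], [512.0, 199.0], [224.0, 239.0], [497.0, 172.0]]
0.85 [[278.0, 165.0], [204.0, 193.0], [282.0, 179.0], [209.0, 208.0]] [[227.0, 256.0], [511.0, 186.0], [222.0, 230.0], [496.0, 162.0]]
0.9 [[280.0, 165.0], [205.0, 194.0], [284.0, 179.0], [210.0, 208.0]] [[223.0, 244.0], [510.0, 173.0], [219.0, 219.0], [494.0, 152.0]]
0.95 [[282.0, 166.0], [206.0, 194.0], [285.0, 180.0], [211.0, 209.0]] [[220.0, 231.0], [508.0, 160.0], [216.0, 209.0], [493.0, 141.0]]
1.0 [[283.0, 166.0], [208.0, 195.0], [287.0, 181.0], [212.0, 210.0]] [[216.0, 217.0], [506.0, 146.0], [213.0, 198.0], [491.0, 130.0]]
1.05 [[285.0, 167.0], [209.0, 196.0], [288.0, 181.0], [213.0, 211.0]] [[212.0, 203.0], [504.0, 132.0], [210.0, 187.0], [490.0, 119.0]]
1.1 [[287.0, 168.0], [211.0, 198.0], [290.0, 182.0], [215.0, 212.0]] [[209.0, 189.0], [501.0, 117.0], [207.0, 176.0], [488.0, 108.0]]
objs spool [ 0.614 -0.14   0.045] flux [0.704 0.187 0.11 ] brush tip [ 0.707 -0.101  0.01 ]
```

View pics/crop2.png

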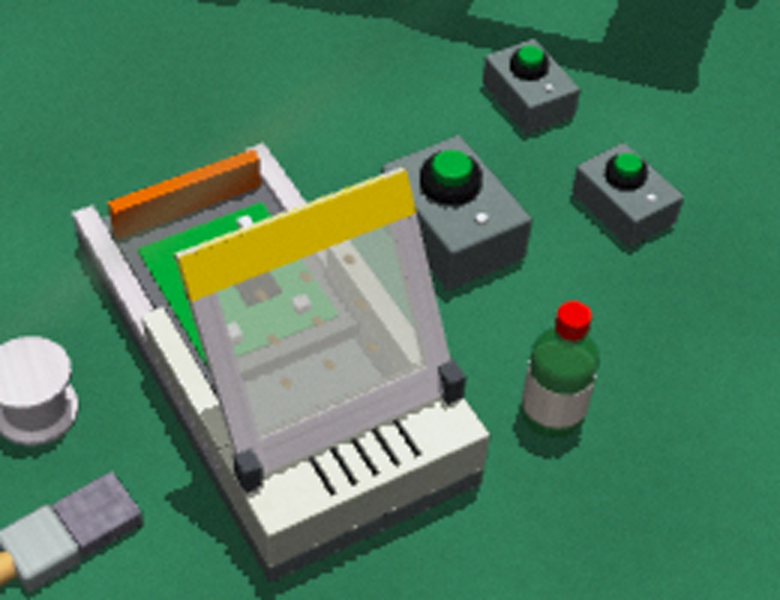

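```bash
cat > go.py <<'E'
import sys
from h import *
F=np.array([.6685,.0237,.2313])
def rep(fx,fy,z,yaw=F[2]+np.pi,w=None):
    s=robot.sense(); p=np.array(s['ee_pos']); M=R.from_euler('xyz',s['ee_rot']).as_matrix()
    a=F[2]; t=np.array([F[0]+fx*np.cos(a)-fy*np.sin(a),F[1]+fx*np.sin(a)+fy*np.cos(a),z])
    if w is not None: t=np.array([*w,z])
    d=(yaw-s['ee_rot'][2]+np.pi)%(2*np.pi)-np.pi
    print('target',t.round(4),'tool shift cm',(M.T@(t-p)*100).round(2),'turn',round(-np.degrees(d),1))
if __name__=='__main__':
    for g in sys.argv[1:]: rep(*map(float,g.split(',')))
E
python3 go.py=-1 2>/dev/null; python3 go.py -- 2>/dev/null; python3 -c "
from go import *
rep(-.235,0,.231);rep(-.235,0,.036)"
```

```text
target [ 0.4398 -0.0302  0.231 ] tool shift cm [-41.06 -38.88   0.  ] turn -38.6
target [ 0.4398 -0.0302  0.036 ] tool shift cm [-41.06 -38.85  19.5 ] turn -38.6
```

```bash
python3 -m creep '[[255,-41,-38.9,0,-38.6],[255,-41,-38.9,0,-38.6],[255,-41,-38.9,0,-38.6],[255,-41,-38.9,0,-38.6],[255,-41,-38.9,0,-38.6],[255,-41,-38.9,0,-38.6],[255,-41,-38.9,0,-38.6],[255,-41,-38.9,0,-38.6],[255,-41,-38.9,0,-38.6],[255,-41,-38.9,0,-38.6],[255,-41,-38.9,8,-38.6],[255,-41,-38.9,8,-38.6]]'; python3 -c "
from go import *
rep(-.235,0,.036);rep(-.205,0,.036);rep(-.141,0,.036);rep(-.138,0,.036)"
```

```text
time: 1.6
ee_pos: [0.4369, -0.0296, 0.1479]
ee_rot: [3.138, -0.006, -2.911]
wrist_force: [-0.0, -0.1, -0.1]
grip_width: -0.003
finger_force: 0.0
target [ 0.4398 -0.0302  0.036 ] tool shift cm [-0.33 -0.16 11.19] turn -0.1
target [ 0.469  -0.0233  0.036 ] tool shift cm [-3.33 -0.15 11.17] turn -0.1
target [ 0.5313 -0.0086  0.036 ] tool shift cm [-9.73 -0.15 11.14] turn -0.1
target [ 0.5342 -0.0079  0.036 ] tool shift cm [-10.03  -0.14  11.13] turn -0.1
```

```bash
python3 -m creep '[[255,0,-0.1,5,0],[255,0,-0.1,10,0],[255,0,-0.1,11.1,0],[255,0,-0.1,11.1,0],[255,-2,-0.1,11.1,0],[255,-3,-0.1,11.1,0],[255,-4,-0.1,11.1,0],[255,-5,-0.1,11.1,0],[255,-6,-0.1,11.1,0],[255,-7,-0.1,11.1,0],[255,-8,-0.1,11.1,0],[255,-8,-0.1,11.1,0]]'; python3 -c "
from go import *
rep(-.141,0,.036);cap('scene','s2.png')"
```

```text
time: 3.1
ee_pos: [0.5184, -0.0123, 0.041]
ee_rot: [-3.141, 0.001, -2.909]
wrist_force: [0.3, 0.4, -0.1]
grip_width: -0.001
finger_force: 0.0
target [ 0.5313 -0.0086  0.036 ] tool shift cm [-1.33  0.06  0.5 ] turn 0.1
```

View pics/s2.png

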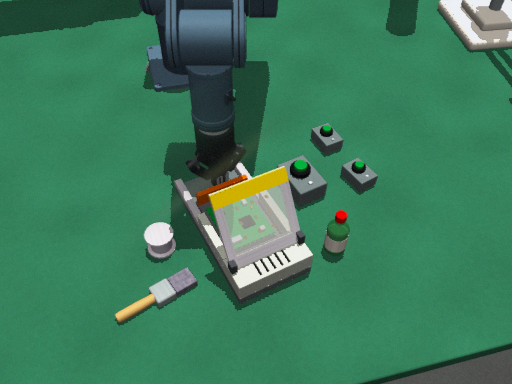

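The carrier is moving: the orange plate is now at (222,190), ahead of the fingers. The lid is untouched. I'll keep pushing slowly to the stop.

```bash
python3 -m creep '[[255,-0.4,0,0.3,0],[255,-0.8,0,0.3,0],[255,-1.1,0,0.3,0],[255,-1.3,0,0.3,0],[255,-1.4,0,0.3,0],[255,-1.4,0,0.3,0]]'; python3 -c "
from go import *
rep(-.141,0,.036)"
```

```text
time: 3.9
ee_pos: [0.5314, -0.0091, 0.0373]
ee_rot: [-3.142, 0.0, -2.91]
wrist_force: [-0.2, 0.7, -1.2]
grip_width: -0.002
finger_force: 0.6
target [ 0.5313 -0.0086  0.036 ] tool shift cm [0.   0.05 0.13] turn 0.0
```

```bash
python3 -m creep '[[255,-0.1,0,0,0],[255,-0.2,0,0,0],[255,-0.3,0,0,0],[255,-0.3,0,0,0]]';python3 -m creep '[[255,-0.1,0,0,0],[255,-0.2,0,0,0],[255,-0.3,0,0,0],[255,-0.3,0,0,0]]'; python3 -c "
from go import *
rep(-.141,0,.036)"
```

```text
time: 4.4
ee_pos: [0.5327, -0.0087, 0.0373]
ee_rot: [3.141, -0.003, -2.909]
wrist_force: [-5.6, -3.2, 2.6]
grip_width: -0.003
finger_force: 3.4
time: 4.9
ee_pos: [0.5327, -0.0086, 0.0373]
ee_rot: [3.141, -0.009, -2.909]
wrist_force: [-15.4, -7.2, 11.8]
grip_width: 0.002
finger_force: 8.5
target [ 0.5313 -0.0086  0.036 ] tool shift cm [0.14 0.03 0.13] turn 0.1
```

The carrier is home: it met a rigid stop at about 16 N, at fixture x of about -0.14, as predicted. Now I'll back off, rise and get above and behind the lid.

```bash
python3 -m creep '[[255,1.5,0,0,0],[255,3,0,0,0],[255,3,0,-6,0],[255,3,0,-12,0],[255,3,0,-18,0],[255,3,0,-22.5,0],[255,3,0,-22.5,0]]'; python3 -c "
from go import *
rep(.045,0,.26)
cap('top','t3.png')"
```

```text
time: 5.78
ee_pos: [0.5099, -0.0151, 0.2667]
ee_rot: [-3.137, 0.009, -2.91]
wrist_force: [0.1, -0.2, -1.2]
grip_width: 0.003
finger_force: 0.0
target [0.7123 0.034  0.26  ] tool shift cm [-20.82   0.13   0.86] turn 0.0
```

View pics/t3.png

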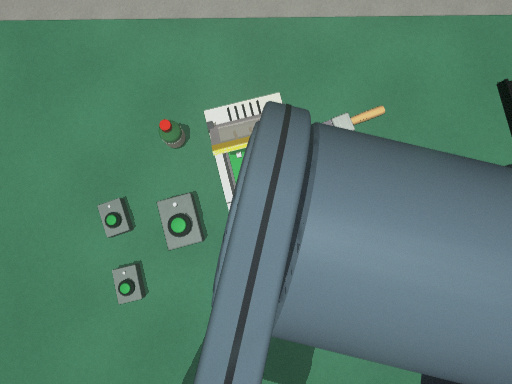

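The arm hides the carrier from the top camera. The lid's yellow edge is still raised at (230,145). I'll move past it and check from the scene camera.

```bash
python3 -m creep '[[255,-6,0,0,0],[255,-12,0,0,0],[255,-18,0,0,0],[255,-20.8,0,0,0],[255,-20.8,0,0,0],[255,-20.8,0,0,0]]'; python3 -c "
from go import *
for th in np.arange(1.05,-.01,-.15):
  print(round(th,2),end=' ');rep(.06-.136*np.cos(th)+.004*np.sin(th)+.011,0,.064+.136*np.sin(th)+.004*np.cos(th))
c=cap('scene','s4.png')
a=c['pixels'][60:310,100:400,::-1]
cv2.imwrite('pics/s4c.png',cv2.resize(a,None,fx=2.4,fy=2.4,interpolation=cv2.INTER_CUBIC))"
```

```text
time: 6.58
ee_pos: [0.709, 0.033, 0.2605]
ee_rot: [3.141, -0.003, -2.91]
wrist_force: [-0.2, -0.0, 0.4]
grip_width: 0.0
finger_force: 0.0
1.05 target [0.6751 0.0253 0.184 ] tool shift cm [3.46 0.01 7.67] turn 0.0
0.9 target [0.6584 0.0213 0.173 ] tool shift cm [5.17 0.01 8.77] turn 0.0
0.75 target [0.6434 0.0178 0.1596] tool shift cm [6.710e+00 1.000e-02 1.011e+01] turn 0.0
0.6 target [0.6306 0.0148 0.1441] tool shift cm [8.020e+00 1.000e-02 1.167e+01] turn 0.0
0.45 target [0.6201 0.0123 0.1268] tool shift cm [9.09e+00 1.00e-02 1.34e+01] turn 0.0
0.3 target [0.6123 0.0105 0.108 ] tool shift cm [9.890e+00 1.000e-02 1.528e+01] turn 0.0
0.15 target [0.6073 0.0093 0.0883] tool shift cm [1.039e+01 1.000e-02 1.726e+01] turn 0.0
-0.0 target [0.6052 0.0088 0.068 ] tool shift cm [1.060e+01 1.000e-02 1.929e+01] turn 0.0
```

View pics/s4c.png

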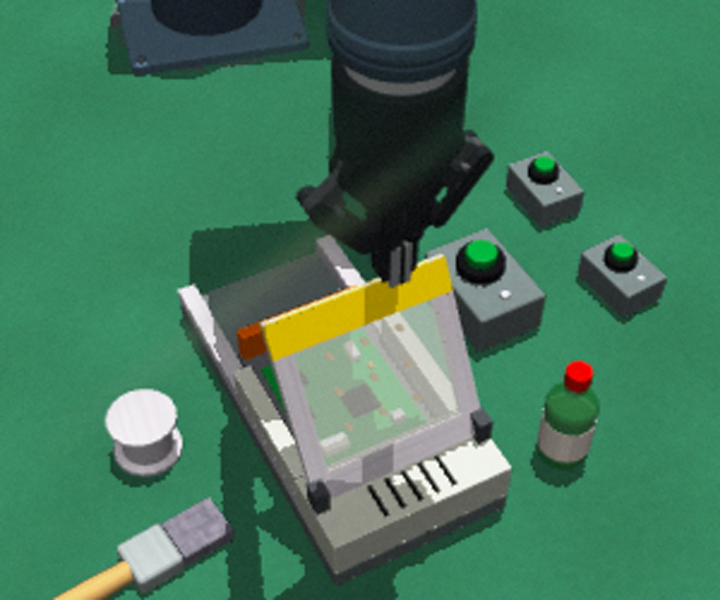

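The carrier sits at the channel end: the gap is closed and the orange plate is under the lid at (250,342). The lid is still up and the fingers are behind its yellow strip. Next I'll sweep along the hinge arc.

```bash
python3 -m creep '[[255,0,0,4,0],[255,0,0,7.5,0],[255,0.5,0,7.5,0],[255,2,0,7.7,0],[255,3.4,0,7.7,0],[255,4.3,0,8.2,0],[255,5.2,0,8.8,0],[255,6,0,9.4,0],[255,6.7,0,10.1,0],[255,7.4,0,10.9,0],[255,8,0,11.7,0],[255,8,0,11.7,0]]'; python3 -c "
from go import *
for th in np.arange(.6,-.01,-.15):
  print(round(th,2),end=' ');rep(.06-.136*np.cos(th)+.004*np.sin(th)+.011,0,.064+.136*np.sin(th)+.004*np.cos(th))"
```

```text
time: 8.12
ee_pos: [0.6311, 0.0149, 0.1438]
ee_rot: [3.14, -0.003, -2.91]
wrist_force: [0.1, 0.2, 0.3]
grip_width: -0.002
finger_force: 0.0
0.6 target [0.6306 0.0148 0.1441] tool shift cm [ 0.06  0.   -0.03] turn 0.0
0.45 target [0.6201 0.0123 0.1268] tool shift cm [1.13 0.   1.71] turn 0.0
0.3 target [0.6123 0.0105 0.108 ] tool shift cm [1.92 0.   3.58] turn 0.0
0.15 target [0.6073 0.0093 0.0883] tool shift cm [ 2.43 -0.    5.56] turn 0.0
-0.0 target [0.6052 0.0088 0.068 ] tool shift cm [ 2.64 -0.    7.59] turn 0.0
```

```bash
python3 -m creep '[[255,0.6,0,0.8,0],[255,1.1,0,1.7,0],[255,1.5,0,2.6,0],[255,1.9,0,3.6,0],[255,2.2,0,4.6,0],[255,2.4,0,5.6,0],[255,2.5,0,6.6,0],[255,2.6,0,7.1,0],[255,2.6,0,7.4,0],[255,2.6,0,7.6,0],[255,2.6,0,7.8,0],[255,2.6,0,7.8,0]]';python3 -m creep '[[255,0,0,0.1,0],[255,0,0,0.2,0],[255,0,0,0.2,0],[255,0,0,0.2,0]]'; python3 -c "
from go import *
rep(-.065,0,.068)"
```

```text
time: 9.62
ee_pos: [0.6071, 0.0088, 0.068]
ee_rot: [-3.141, 0.0, -2.91]
wrist_force: [-2.9, -0.3, 5.8]
grip_width: 0.001
finger_force: 2.9
time: 10.12
ee_pos: [0.6071, 0.0088, 0.0679]
ee_rot: [-3.141, 0.001, -2.909]
wrist_force: [-8.1, -0.3, 17.9]
grip_width: -0.001
finger_force: 8.7
target [0.6052 0.0088 0.068 ] tool shift cm [ 0.18  0.04 -0.01] turn 0.1
```

The lid is shut: there is a rigid stop at z = 0.068 with 18 N. Next I'll lift and go over the button.

```bash
python3 -m creep '[[255,0,0,-4,0],[255,0,0,-8,0],[255,0,0,-8,0],[255,0,0,-8,0]]'; python3 -c "
from go import *
rep(0,0,.1,w=(.522,.172))"
```

```text
time: 10.62
ee_pos: [0.6069, 0.0089, 0.1449]
ee_rot: [3.141, -0.0, -2.91]
wrist_force: [-0.3, 0.3, -0.4]
grip_width: -0.001
finger_force: 0.0
target [0.522 0.172 0.1  ] tool shift cm [ 4.51 17.82  4.5 ] turn 0.0
```

```bash
python3 -m creep '[[255,1.5,6,0,0],[255,3,12,0,0],[255,4.5,17.8,0,0],[255,4.5,17.8,0,0],[255,4.5,17.8,2,0],[255,4.5,17.8,4.5,0],[255,4.5,17.8,4.5,0],[255,4.5,17.8,4.5,0]]'; python3 -c "
from go import *
rep(0,0,.06,w=(.522,.172))
c=cap('scene','s5.png')
a=c['pixels'][60:310,100:400,::-1]
cv2.imwrite('pics/s5c.png',cv2.resize(a,None,fx=2.4,fy=2.4,interpolation=cv2.INTER_CUBIC))"
```

```text
time: 11.62
ee_pos: [0.5228, 0.1712, 0.1003]
ee_rot: [-3.142, -0.0, -2.91]
wrist_force: [-0.1, 0.4, 0.5]
grip_width: 0.001
finger_force: 0.0
target [0.522 0.172 0.06 ] tool shift cm [0.06 0.1  4.03] turn -0.0
```

View pics/s5c.png

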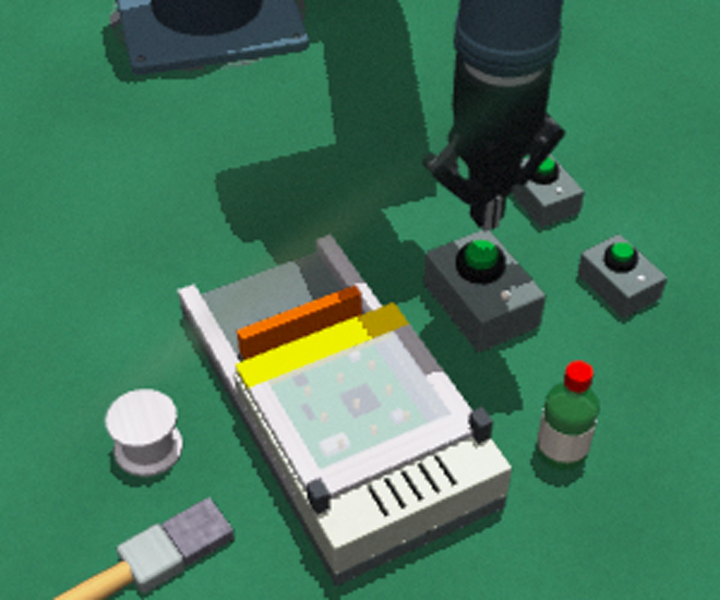

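The lid is flat and the carrier is home. The fingers are over the button at (483,250). Next I'll descend in small steps while watching the force.

```bash
python3 -m creep '[[255,0,0.1,2,0],[255,0,0.1,3,0],[255,0,0.1,3.5,0],[255,0,0.1,3.7,0],[255,0,0.1,3.7,0]]'; python3 -m creep '[[255,0,0,0.2,0],[255,0,0,0.4,0],[255,0,0,0.4,0]]'; python3 -m creep '[[255,0,0,0.2,0],[255,0,0,0.4,0],[255,0,0,0.4,0]]'
```

```text
time: 12.3
ee_pos: [0.5221, 0.1725, 0.0637]
ee_rot: [-3.141, -0.0, -2.91]
wrist_force: [-2.1, -1.7, 3.0]
grip_width: -0.005
finger_force: 1.6
time: 12.68
ee_pos: [0.5224, 0.1727, 0.0609]
ee_rot: [-3.141, 0.001, -2.909]
wrist_force: [-5.8, -2.0, 14.8]
grip_width: 0.003
finger_force: 7.4
time: 13.05
ee_pos: [0.5225, 0.1727, 0.0604]
ee_rot: [-3.141, 0.003, -2.909]
wrist_force: [-14.9, -4.4, 41.7]
grip_width: 0.002
finger_force: 21.0
```

The button bottomed out at z of about 0.0605 with a rigid rise in force. Next I'll lift clear.

```bash
python3 -m creep '[[255,0,0,-4,0],[255,0,0,-9,0],[255,0,0,-12,0],[255,0,0,-12,0],[255,0,0,-12,0]]'; python3 -c "
from h import *
c=cap('scene','s6.png')
a=c['pixels'][60:310,100:400,::-1]
cv2.imwrite('pics/s6c.png',cv2.resize(a,None,fx=2.4,fy=2.4,interpolation=cv2.INTER_CUBIC))"
```

```text
time: 13.68
ee_pos: [0.5217, 0.1727, 0.1744]
ee_rot: [3.141, -0.001, -2.91]
wrist_force: [-0.5, -0.1, -0.3]
grip_width: 0.003
finger_force: 0.0
```

View pics/s6c.png

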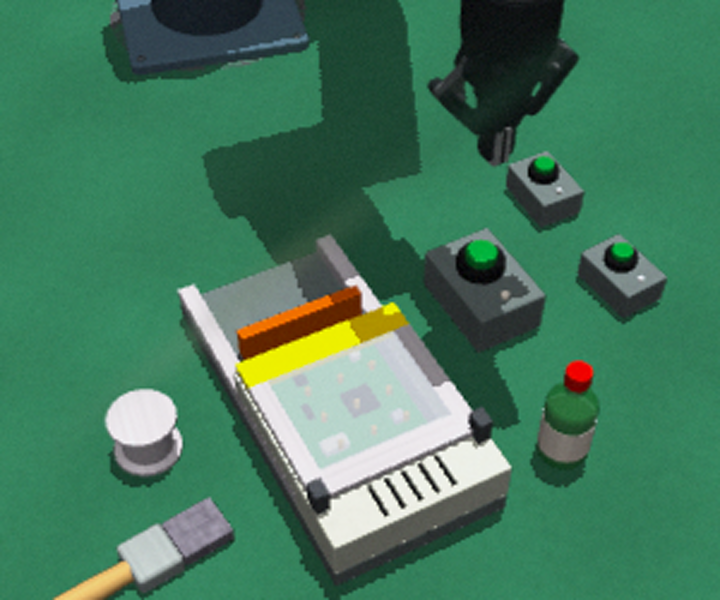

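The button is up again at (483,252), the lid is shut, the carrier is home, nothing else has moved and the arm is clear, so I'll hand it in.

```bash
python3 -c "
from plant import robot
print(robot.finish_job())"
```

```text
the job is handed in; nothing more can be done
None
```

The job is handed in at about 14 s: carrier pushed home, then lid shut, then start button pressed fully and up again, with spool, bottle and brush unmoved in the last picture; no verdict was returned.

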